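Pry open the jar sealer's cover and hold its run dial at the third mark

ROBOT

A 7-joint arm with a two-finger parallel gripper is mounted at the origin on the work surface. World frame = base frame: x ahead of the robot, y to its left, z up, the work surface at z = 0. Lengths are in m, angles in degrees, forces in N, time in s.
With the tool pointing down it reaches from about 0.4 to 0.925 m from the base axis. Payload 5.6 kg.
Tool frame: the origin (TCP) lies on the centre line of the jaws, within the pads' length; the fingertips stand 8 mm ahead of it and the grasp point (between the pads) lies 11 mm behind it (arm.nose_length is the x of the fingertips in the tool frame, in m); x points along the fingers, z is the direction in which the jaws open and shut, and the axes are right-handed (so a half turn about x gives the same grasp; the last joint's range is limited). The gripper opens to 85 mm and grips with 20 to 120 N. Pads are 22 mm wide; open, the fingers measure 114 mm over their backs; the gripper's body (76 mm by 85 mm) begins 54 mm behind the grasp point. The pads swing forward as they close: fully open they stand 13 mm farther back than shut.
Start: joints at [-75.86, 26.786, -0.665, 91.828, 0.344, 61.387, -3.226], TCP at [0.186, 0.623, 0.239] pointing down, gripper open.
Joint ranges: [-144.91, 144.91], [-17.63, 115.5], [-89.93, 88.59], [15.96, 139.68], [-74.01, 254.01], [8.47, 105.57], [-167.45, 167.45]. Speed limits (degrees/s): [147.25, 147.25, 180, 180, 180, 180, 180].

INTERFACE

Orientations are given as a 3x3 rotation matrix whose columns are the frame's x, y, z axes.
In Python, from plant import arm, claw, capture, camera_params gives the robot as it stands. Calls block until the motion is done:
- arm.move_ptp(position, orientation): joint-space move of the TCP to a pose.
- arm.move_l(position, frame=None, feed=0.15): straight line of the TCP; frame=None keeps the orientation; feed is the mean speed in m/s.
- arm.move_joints(angles): joint-space move.
- claw.grip(opening): opening from 0.0 (shut) to 1.0 (fully open); the grip force is fixed at half the most; returns when the fingers have stopped.
- arm.wait(seconds).
- arm.solve_ik(position, orientation): joint angles nearest the present ones, or None.
- arm.read_state(): the state.
- capture(name): name is "scene" or "top" or "wrist"; returns the picture (420x560x3 uint8, red, green, blue); there is no depth.
- camera_params(name): a dict with "camera_matrix" (3x3 intrinsics, pixels), "k1" (the pictures are not rectified: a ray, as slopes to the right and down, at radius r is drawn at 1 + k1 r^2 times it, then the intrinsics apply), "world_to_cam" (4x4, takes a point from world to camera coordinates); the wrist camera has in their place "hand_eye" (4x4, takes a point from camera to tool coordinates, whose origin is the TCP and whose axes are the tool frame's). Camera axes: x right, y up, looking along -z (the intrinsics and any distortion apply to the point x, -y, -z); pixel columns grow to the right and rows downward; lengths in m; the calibration is good to about 2 mm. A picture is of the moment at which its call begins: read the wrist's pose just before it. camera_params takes no time and is no camera call.
A pose or a line that the arm cannot do raises arm.MotionError and nothing moves.
- arm.hand_in(): hands the job in, once; it reports no verdict.
The state is a dict: "time": time; "joint_positions": joint angles; "dq": joint speeds; "tau": joint torques, N m; "ee_pos": TCP position; "ee_rot": TCP orientation; "ft_force": force on the tool from outside, world axes, zero at the start; "torque": the same for the moment, N m; "grip_width": opening from 0.0 (shut) to 1.0 (fully open).
Only numpy, scipy, OpenCV 4.12 (cv2) and the standard library are available. Lean on these libraries where they do the work, as an engineer would, in place of code of your own. Each camera call takes 0.05 s, during which the arm holds its last target.

TASK

Pick up the palette knife, slip its blade under the front lip of the jar sealer's control cover and lever the lip up (with the knife, not the fingers) until the cover springs open, then lay the knife back on the wooden board and let go of it. Then push the spring-return dial inside clockwise past the first and second marks to the third (the longest mark), never as far as the fourth, and finish while still holding it there against its spring. Leave the two loose cork-topped jars and the bowl where they stand.

Things in the scene. Friction and masses are not known exactly. Their poses are not given: they have to be found in the camera images.
- sealer: Jar vacuum sealer, white, fixed, its front (-x) roughly to the robot. Origin on the counter under the middle of its control bay; x to its rear, y to its left, z up. The bay is a box 146 mm along x, 180 mm along y, with walls 85 mm high, closed by the hinged cover. Right of it (y = -90 to -180 mm) is a jar seat with a squat jar fixed on it, 90 mm high in all.
- bay_floor (a point): Middle of the bay's floor, 40 mm above the counter, axes as the sealer's. Inside the walls the bay is free from -57 to +57 mm along x and -82 to +82 mm along y; the dial stands in it.
- slot (a point): Middle of the mouth of the pry slot in the sealer's front, axes as the sealer's, 81 mm in front of the bay's middle, 79.5 mm above the counter. The slot lies between the cover's lip (above, underside at 85 mm) and a fixed ledge (below, top at 74 mm): 11 mm high, 180 mm long along y, 16 mm deep towards +x, where the front wall closes it. The ledge juts 2 mm further out than the lip.
- cover_lip (a point): Middle of the front edge of the cover, on its underside. The cover is a 146 x 180 x 5 mm plate, aluminium frame with a clear window, hinged at the rear.
- cover_hinge (a point): Middle of the cover's hinge line (along the sealer's y), at the rear, 146 mm from the lip and 85 mm above the counter.
- cover (a joint): Cover angle in rad: 0 closed, 1.9 fully open (leaning backward past upright). A catch spring pulls it shut below about 0.3 rad (about 1 N at the lip, the lip then 43 mm above its closed height); beyond that it springs open by itself within about 3 s and stays there.
- dial (a joint): Dial angle in rad, clockwise seen from above: 0 at rest, marks with a click at 0.3 (first), 0.6 (second), 0.9 (third, longest mark) and 1.2 (fourth), stop at 1.25. A spring always drives it back to 0; pushing at dial_tab takes about 3 to 4 N at first and 4 to 7 N near the third mark. The white marks are on the bay floor, 60 to 74 mm from the axis; the bar points at them.
- dial_tab (a point): Point on the dial's bar, 42 mm out from its vertical axis, 64 mm above the counter; moves with the dial. The black bar is 10 mm wide, 50 to 78 mm above the counter, its outer end 55 mm from the axis. At rest it points from the axis to the sealer's front, 0.45 rad to the right (-y); clockwise, its end sweeps to the left (+y); at the third mark it points 0.45 rad left of front.
- dial_hub (a point): Point on the dial's vertical axis, 20 mm behind the bay's middle, 64 mm above the counter.
- board: Wooden board fixed on the counter, 240 mm (x) x 120 mm (y) x 15 mm high; origin under its centre.
- knife_grip (a point): Grip point of the palette knife at mid-height and mid-width of the handle, 26 mm above the counter as it lies on the board; x axis along the blade to the tip. Dark wooden handle from 60 mm behind to 40 mm ahead of it, 18 mm wide, 22 mm high, flat below; then ferrule and steel blade, 26 mm wide, 2.5 mm thick, at mid-height, ending 154 mm ahead. About 90 g.
- knife_tip (a point): Middle of the end of the knife's blade, 154 mm ahead of knife_grip.
- jar_squat: Squat loose glass jar with cork, 72 mm across, 91 mm high; origin at its underside. Leave alone.
- jar_slim: Slim loose glass jar with cork, 54 mm across, 111 mm high; origin at its underside. Leave alone.
- bowl: Loose wooden bowl, 90 mm across, 40 mm high; origin at its underside. Leave alone.
Not all that is in view belongs to the job. Leave any red or turquoise look-alike of the part that bears knife_grip alone.

How it is judged (in metres and radians):
On the way, in this order (a step that is already met when the one before it is completed fails the run):
1. the knife's blade lifts the cover's lip (value of joint cover above 0.1 rad and contact force between knife and cover above 0.2 N), for 0.05 s.
2. the cover has sprung open (value of joint cover above 1.4 rad), for 0.2 s.
3. the knife lies on the board, released (z of knife_grip in the frame of board between 0.018 and 0.036 m and x of knife_grip in the frame of board between -0.12 and 0.12 m and y of knife_grip in the frame of board between -0.065 and 0.065 m and contact force between the fingers and knife below 0.1 N and contact force between knife and board above 0.3 N), for 0.2 s.
4. the dial is held at the third mark (value of joint dial between 0.78 and 1.02 rad and contact force between the fingers and dial above 1 N), for 0.3 s.
At the end, for the whole second after the job is handed in: The fingers press the dial (over 1 N) and keep it still at the third mark (0.9 rad, within 0.12); the cover is open (over 1.4 rad); the knife lies still and released on the board, its grip point inside the outline; jars and bowl within 30 mm of their start (all of step 3 and all of step 4 and velocity of joint dial between -0.1 and 0.1 rad/s and value of joint cover above 1.4 rad and linear speed of knife below 0.02 m/s and distance of each of jar_squat, jar_slim, bowl from where it was at the start of the episode below 0.03 m); the arm keeps its last pose, push and grip.
It fails at once if the fingers push or pull on the cover before it has sprung (value of joint cover below 0.3 rad and contact force between the fingers and cover above 1 N).
It fails at once if the dial is turned as far as the fourth mark (value of joint dial above 1.12 rad).
It fails at once if a bystander is shoved or tipped (distance of any of jar_squat, jar_slim, bowl from where it was at the start of the episode above 0.03 m or angle between any of jar_squat, jar_slim, bowl's own z axis and vertical above 0.4 rad).
It also fails if it takes over 69 s, if anything falls off the work surface, if the arm or the gripper's body presses on something with over 40 N, if the wrist force passes 120 N, or if a joint passes its speed limit or range.

## Working session

There is one attempt and no reset: what is moved stays moved. The work goes in short steps, each a Python script; the robot and the scene stay as the last script left them, time stands still between calls to the robot, and variables do not carry over. Pictures are saved under pics/ and viewed, and the job is handed in when it is done.

```bash
ls; mkdir -p pics; python3 - <<'E'
from plant import arm, claw, capture, camera_params
import cv2
for n in ("scene","top","wrist"):
    im=capture(n); cv2.imwrite(f"pics/{n}0.png",im[:,:,::-1]); print(n,camera_params(n))
s=arm.read_state(); print(s)
E
```

```text
pics
scene {'camera_matrix': array([[396.24074675,   0.        , 277.74668741],
       [  0.        , 396.24074675, 207.3838601 ],
       [  0.        ,   0.        ,   1.        ]]), 'k1': 0.017686071562624386, 'world_to_cam': array([[ 0.23006216,  0.97314034, -0.00832357, -0.19140006],
       [-0.75752324,  0.18444384,  0.62621003,  0.3245646 ],
       [ 0.61092548, -0.13776194,  0.77960997, -1.5616709 ],
       [ 0.        ,  0.        ,  0.        ,  1.        ]])}
top {'camera_matrix': array([[541.01122766,   0.        , 277.71055877],
       [  0.        , 541.01122766, 201.26617844],
       [  0.        ,   0.        ,   1.        ]]), 'k1': 0.041894869117341846, 'world_to_cam': array([[ 2.56133861e-02, -9.99664531e-01,  3.84454096e-03,
         4.28026785e-02],
       [ 9.94030864e-01,  2.58766448e-02,  1.05986041e-01,
        -5.09034827e-01],
       [-1.06049969e-01,  1.10693099e-03,  9.94360186e-01,
        -1.57829884e+00],
       [ 0.00000000e+00,  0.00000000e+00,  0.00000000e+00,
         1.00000000e+00]])}
wrist {'camera_matrix': array([[351.19646269,   0.        , 282
[... 598 characters left out ...]
      0.34273124,  61.38822264,  -3.22797268]), 'dq': array([ 0.04956486, -0.18720308,  0.01869091, -0.20969426, -0.05094065,
        0.01445875,  0.11610671]), 'tau': array([ 1.10493606e-04, -5.32798612e+01,  2.12430482e-02, -2.51551348e+01,
        1.14827926e-02,  5.59566208e-03, -2.38974656e-05]), 'ee_pos': array([0.18567812, 0.62247124, 0.23854628]), 'ee_rot': array([[-3.19120949e-04, -9.58268371e-01,  2.85869948e-01],
       [-1.36511724e-03,  2.85870114e-01,  9.58267402e-01],
       [-9.99999017e-01, -8.44427910e-05, -1.39937581e-03]]), 'ft_force': array([-0.28537584, -0.30026883, -0.11576209]), 'torque': array([-0.00755282, -0.04594252, -0.01415892]), 'grip_width': 0.998620796413942}
```

View pics/scene0.png

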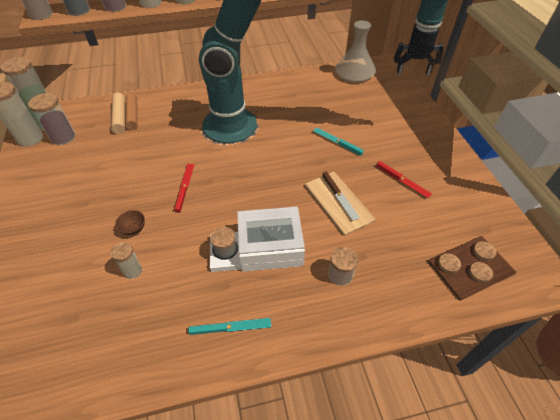

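View pics/top0.png

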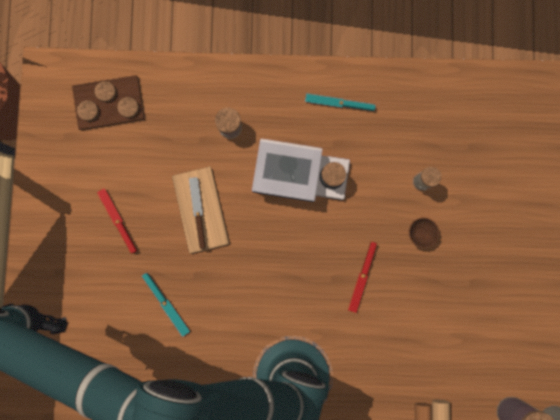

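View pics/wrist0.png

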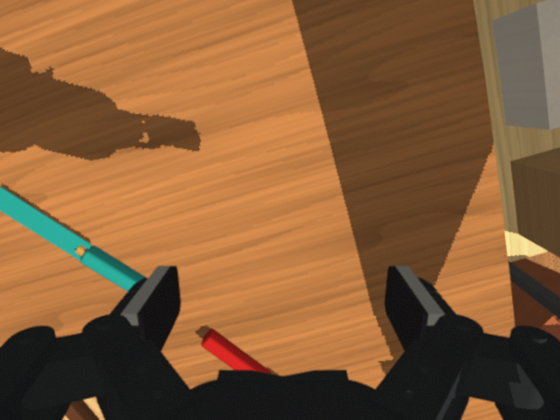

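The top view shows the board at about (201,210) with the knife on it, tip up at (195,180), and the sealer's cover at about (288,169). The squat jar is at (229,123), the slim jar at (429,180) and the bowl at (425,234). I'll enlarge crops to read these more closely.

```bash
python3 - <<'E'
import cv2
im=cv2.imread("pics/top0.png")
cv2.imwrite("pics/c1.png",cv2.resize(im[130:220,235:365],None,fx=6,fy=6,interpolation=cv2.INTER_CUBIC))
cv2.imwrite("pics/c2.png",cv2.resize(im[160:260,160:240],None,fx=6,fy=6,interpolation=cv2.INTER_CUBIC))
im=cv2.imread("pics/scene0.png")
cv2.imwrite("pics/c3.png",cv2.resize(im[165:285,200:380],None,fx=4.4,fy=4.4,interpolation=cv2.INTER_CUBIC))
E
```

```text
(no output)
```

View pics/c1.png

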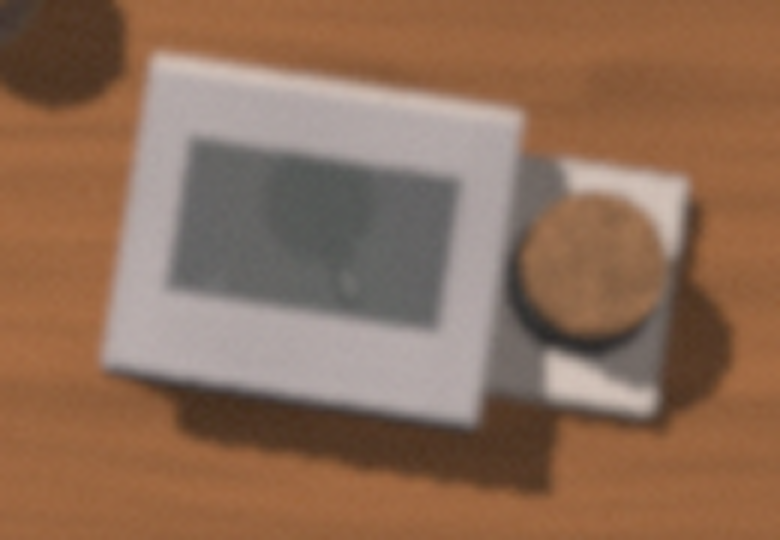

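View pics/c2.png

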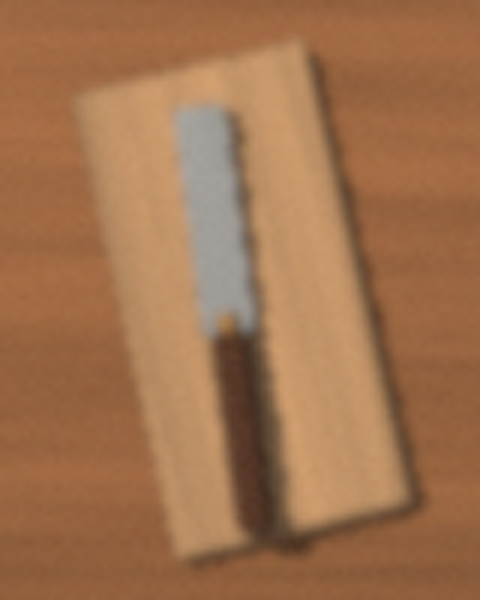

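View pics/c3.png

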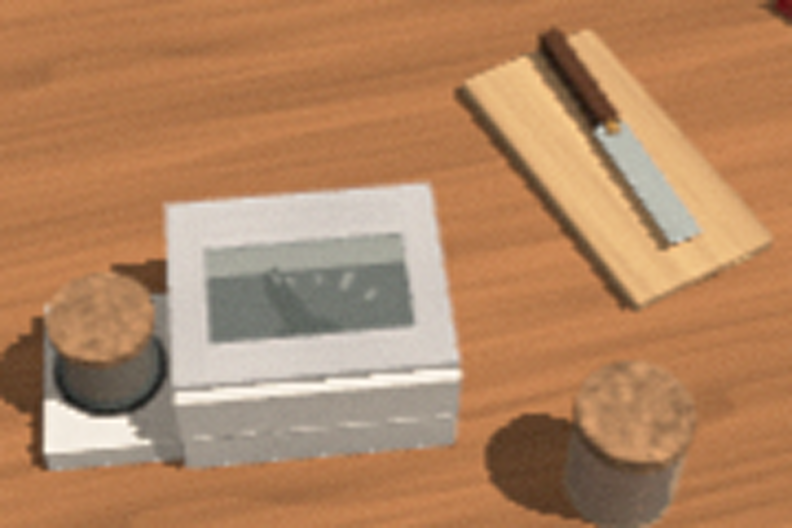

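```bash
cat > h.py <<'E'
from plant import arm, claw, capture, camera_params
import numpy as np, cv2
def ray(cam,px,st=None):
    p=camera_params(cam); K=p["camera_matrix"]
    d=(np.array(px,float)-K[:2,2])/K[0,0]; r=np.linalg.norm(d)
    u=r
    for _ in range(20): u=r/(1+p["k1"]*u*u)
    d=d*(u/r)
    v=np.array([d[0],-d[1],-1.])
    if "world_to_cam" in p: T=np.linalg.inv(p["world_to_cam"])
    else:
        W=np.eye(4); W[:3,:3]=st["ee_rot"]; W[:3,3]=st["ee_pos"]; T=W@p["hand_eye"]
    return T[:3,3],T[:3,:3]@v
def at_z(cam,px,z,st=None):
    o,d=ray(cam,px,st); return o+d*(z-o[2])/d[2]
def proj(cam,P,st=None):
    p=camera_params(cam); K=p["camera_matrix"]
    if "world_to_cam" in p: M=p["world_to_cam"]
    else:
        W=np.eye(4); W[:3,:3]=st["ee_rot"]; W[:3,3]=st["ee_pos"]; M=np.linalg.inv(W@p["hand_eye"])
    c=(M@np.c_[np.atleast_2d(P),np.ones(len(np.atleast_2d(P)))].T)[:3]
    u=np.array([c[0]/-c[2],-c[1]/-c[2]]); u=u*(1+p["k1"]*(u**2).sum(0))
    return (K[0,0]*u+K[:2,2:3]).T
E
python3 - <<'E'
from h import *
np.set_printoptions(precision=4,suppress=True)
print("camtop",ray("top",(280,200))[0],"scene",ray("scene",(280,200))[0])
f=lambda x,y,ox,oy,s:(ox+(x+.5)/s-.5,oy+(y+.5)/s-.5)
print("cover top-cam")
for n,q in dict(RL=(153,60),RR=(524,112),FR=(480,425),FL=(104,365)).items(): print(n,at_z("top",f(*q,235,130,6),.09)[:2])
print("cover scene")
for n,q in dict(FR=(165,203),FL=(430,183),RL=(460,368),RR=(175,390)).items(): print(n,at_z("scene",f(*q,200,165,4.4),.09)[:2])
print("board")
for q in [(77,97),(301,40),(414,497),(182,560)]: print(at_z("top",f(*q,160,160,6),.015)[:2])
print("board scene")
for q in [(462,88),(590,32),(771,240),(640,305)]: print(at_z("scene",f(*q,200,165,4.4),.015)[:2])
print("knife tip, blade base, butt(top)")
for q,z in [((202,105),.026),((230,333),.026),((232,335),.037),((258,530),.037)]: print(at_z("top",f(*q,160,160,6),z)[:2])
print("scene")
for q,z in [((680,243),.026),((609,126),.026),((550,36),.037),((608,118),.037)]: print(at_z("scene",f(*q,200,165,4.4),z)[:2])
print("jars", at_z("top",(229,118),.091),at_z("top",(430,178),.111),at_z("top",(425,234),.04))
E
```

```text
camtop [0.3375 0.0577 1.6232] scene [ 1.244  -0.0887  1.0127]
cover top-cam
RL [0.6785 0.1114]
RR [ 0.6578 -0.0673]
FR [ 0.5062 -0.049 ]
FL [0.5303 0.1304]
cover scene
FR [ 0.5049 -0.0459]
FL [0.5304 0.1323]
RL [0.6787 0.1118]
RR [ 0.6527 -0.0646]
board
[0.5777 0.3734]
[0.6095 0.2629]
[0.3827 0.1983]
[0.3489 0.3112]
board scene
[0.3875 0.1986]
[0.3543 0.3127]
[0.5806 0.3731]
[0.6122 0.2636]
knife tip, blade base, butt(top)
[0.5737 0.3092]
[0.4607 0.2907]
[0.4589 0.2881]
[0.3642 0.2715]
scene
[0.5753 0.3049]
[0.4597 0.2915]
[0.3706 0.2727]
[0.4608 0.289 ]
jars [0.7392 0.203  0.091 ] [ 0.5759 -0.3712  0.111 ] [ 0.4215 -0.3761  0.04  ]
```

```bash
cat >> h.py <<'E'
np.set_printoptions(precision=4,suppress=True)
def R(yaw,sgn=1,pitch=0):
    # tool down, tool y along sgn*(cos,sin); yaw deg
    a=np.radians(yaw); k=np.array([np.cos(a),np.sin(a),0])*sgn; x=np.array([0,0,-1.]); 
    return np.c_[x,k,np.cross(x,k)]
SY=-7.7; SO=np.array([.5963,.0315])
ex=np.array([np.cos(np.radians(SY)),np.sin(np.radians(SY))]); ey=np.array([-ex[1],ex[0]])
def S(x,y,z): return np.r_[SO+ex*x+ey*y,z]
KY=9.6; KG=np.array([.423,.282]); kx=np.array([np.cos(np.radians(KY)),np.sin(np.radians(KY))])
GO=.022
E
python3 - <<'E'
from h import *
for sgn in (1,-1):
  print(sgn)
  for lab,p,y in [("pick",np.r_[KG+kx*GO,.027],KY),("pre",S(-.097-.132,.03,.0805),SY),("ins",S(-.068-.132,.03,.0805),SY),("lift",S(-.06-.132,.03,.16),SY),("pre0",S(-.097-.132,.0,.0805),SY),("pre50",S(-.097-.132,.05,.0805),SY)]:
    q=arm.solve_ik(p,R(y,sgn)); print(lab,p,np.hypot(*p[:2]),q)
  for th in (-.45,0,.45):
    # dial pushing
    r=np.array([-np.cos(th),np.sin(th)]); t=np.array([np.sin(th),np.cos(th)])
    c=np.array([.02,0])+.042*r-.016*t
    print("dial",th,c,arm.solve_ik(S(*c,.063),R(SY+90-np.degrees(th),sgn)))
E
```

```text
1
pick [0.4447 0.2857 0.027 ] 0.5285429262143327 [-57.3511  35.9773  26.5246 117.3458 -28.7924  33.0045 -91.012 ]
pre [0.3734 0.0919 0.0805] 0.3845306379665815 [-51.8285  20.7047  38.3661 135.8209 -25.8421  30.2276 -90.3005]
ins [0.4021 0.088  0.0805] 0.4116449551854662 [-50.9259  23.4783  40.1109 132.4999 -28.62    32.4025 -86.1979]
lift [0.4101 0.087  0.16  ] 0.4191691932907677 [ -54.0779   12.8124   42.5536  128.8492  -12.8596   42.3641 -100.3688]
pre0 [0.3694 0.0622 0.0805] 0.37456253889788477 [-49.1948  20.1759  40.0053 137.1221 -26.4807  29.8185 -85.2908]
pre50 [0.3761 0.1117 0.0805] 0.3923114691940881 [-53.6157  21.1997  37.5071 134.8169 -25.6185  30.612  -93.3035]
dial -0.45 [-0.0109 -0.0327] [-22.4901  35.4878  25.089  109.5372 -22.594   39.8447  34.1799]
dial 0 [-0.022 -0.016] [-28.2579  35.9131  30.1909 110.9881 -27.1744  40.2312  10.6737]
dial 0.45 [-0.0248  0.0039] [-32.6901  36.8349  33.5795 111.0143 -30.2743  41.1267 -14.4535]
-1
pick [0.4447 0.2857 0.027 ] 0.5285429262143327 [-36.4119  33.6102   0.083  115.9632  -0.0907  30.4267  63.3354]
pre [0.3734 0.0919 0.0805] 0.3845306379665815 [-27.7023  17.7487  10.046  134.4549  -6.4604  28.2036  69.8733]
ins [0.4021 0.088  0.0805] 0.4116449551854662 [-26.7328  19.7714  11.1642 131.1197  -7.6028  29.672   72.7038]
lift [0.4101 0.087  0.16  ] 0.4191691932907677 [-33.629   11.0984  18.9847 127.7705  -5.386   41.8469  71.343 ]
pre0 [0.3694 0.0622 0.0805] 0.37456253889788477 [-25.1598  17.0487  11.8054 135.7849  -7.4129  27.7042  75.0114]
pre50 [0.3761 0.1117 0.0805] 0.3923114691940881 [-29.7358  18.3101   9.4183 133.452   -6.1637  28.608   66.9296]
dial -0.45 [-0.0109 -0.0327] [ -52.0308   64.2009   76.3363  111.2088  -69.402    69.1624 -109.7096]
dial 0 [-0.022 -0.016] [ -1.5912  33.1901  -4.6432 109.1663   4.1459  37.8026 163.5427]
dial 0.45 [-0.0248  0.0039] [ -7.1117  33.068   -0.1221 109.2856   0.1091  37.6465 139.2164]
```

```bash
python3 - <<'E'
from h import *
p=np.r_[KG+kx*GO,.12]
arm.move_ptp(p,R(KY,1))
s=arm.read_state(); im=capture("wrist"); cv2.imwrite("pics/w1.png",im[:,:,::-1]); print(s["time"],s["ee_pos"],s["joint_positions"])
for q in [(KG+kx*.154),(KG+kx*.04),KG-kx*.06]: print(proj("wrist",np.r_[q,.026],s))
E
```

```text
1.775 [0.4445 0.2868 0.1201] [-63.2707  27.1345  33.6396 115.9033 -21.766   43.0712 -96.6429]
[[284.7952  -4.0377]]
[[283.9007 186.2842]]
[[283.2623 316.7536]]
```

View pics/w1.png

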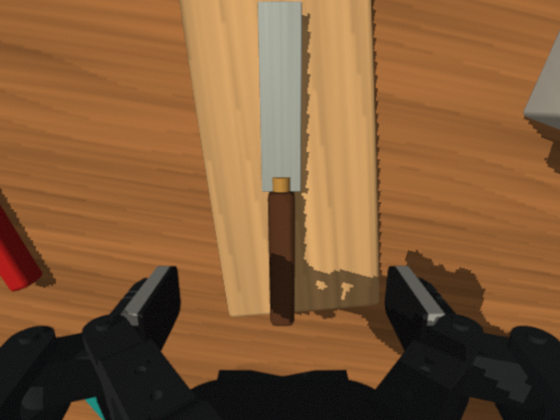

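The wrist view shows the knife centred at about column 281, with the tip at row 2, the handle front at row 193 and the butt at row 325. It's slightly further back than my estimate.

```bash
python3 - <<'E'
from h import *
s=arm.read_state()
a=at_z("wrist",(280,2),.027,s);b=at_z("wrist",(281,193),.037,s);c=at_z("wrist",(282,322),.035,s)
d=a-c
print(a,b,c,np.degrees(np.arctan2(d[1],d[0])), a[:2]-.154*kx,b[:2]-.04*kx,c[:2]+.06*kx)
G=(a[:2]-.154*kx+b[:2]-.04*kx)/2; print(G)
p=np.r_[G+kx*GO,.027]
arm.move_l(p,feed=.1)
claw.grip(0.0)
s=arm.read_state(); print(s["grip_width"],s["ee_pos"],s["ft_force"])
arm.move_l(np.r_[s["ee_pos"][:2],.15],feed=.12)
s=arm.read_state();print(s["time"],s["grip_width"],s["ft_force"])
im=capture("wrist"); cv2.imwrite("pics/w2.png",im[:,:,::-1])
im=capture("scene"); cv2.imwrite("pics/s2.png",cv2.resize(im[100:240,240:440],None,fx=4,fy=4)[:,:,::-1])
E
```

```text
[0.5709 0.3099 0.027 ] [0.4603 0.2903 0.037 ] [0.3653 0.2733 0.035 ] 10.107105108876327 [0.4191 0.2843] [0.4208 0.2836] [0.4244 0.2833]
[0.42   0.2839]
0.19488780997670654 [0.4419 0.2878 0.0274] [-0.5029  1.148   4.1903]
4.7167 0.19004543617751293 [-0.0838 -0.4896 -1.4236]
```

View pics/w2.png

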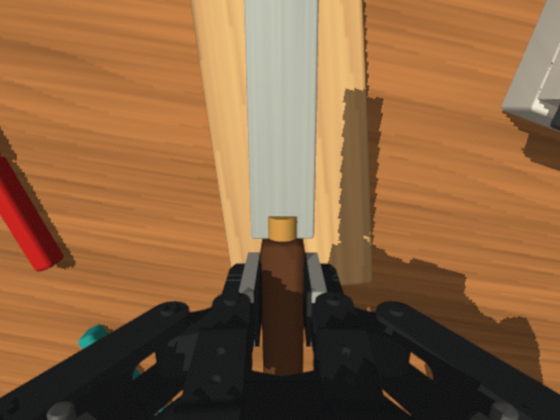

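View pics/s2.png

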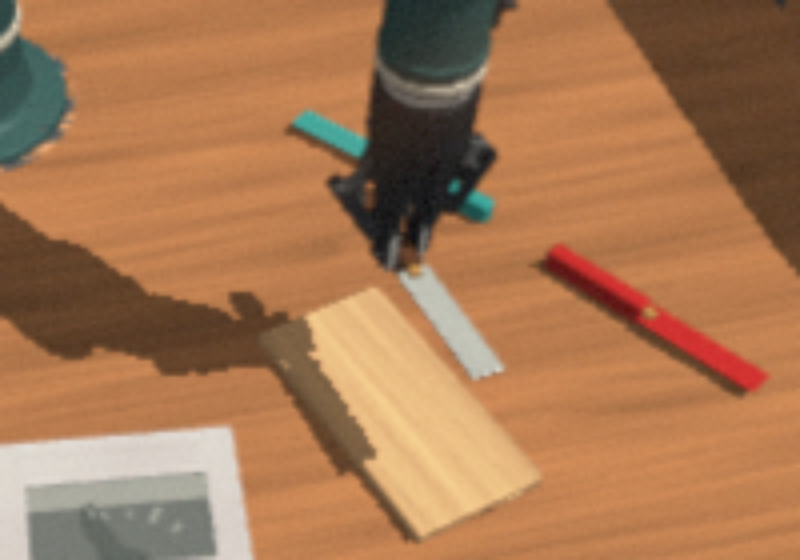

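```bash
python3 - <<'E'
from h import *
s=arm.read_state(); e=s["ee_pos"]; Rm=s["ee_rot"]; print(e,Rm)
k=Rm[:2,1]; n=np.array([-k[1],k[0]])
for off in (.130,.132,.134):
  t=np.r_[e[:2]+k*off,e[2]-.0014]
  print(off,(proj("scene",t)-[240,100])*4, (proj("scene",t-[0,0,.01])-[240,100])*4)
# widths
for d in (.025,.05,.08):
  for dz in (-.005,-.0014,.003):
    L=np.r_[e[:2]+k*d+n*.013,e[2]+dz];Q=np.r_[e[:2]+k*d-n*.013,e[2]+dz]
    a=proj("wrist",np.array([L,Q]),s); print(d,dz,a.ravel(),a[1,0]-a[0,0])
im=capture("top"); cv2.imwrite("pics/t2.png",cv2.resize(im[130:270,140:340],None,fx=4,fy=4)[:,:,::-1])
for off in (.130,.132,.134):
  t=np.r_[e[:2]+k*off,e[2]-.0014]
  print(off,(proj("top",t)-[140,130])*4, (proj("top",t-[0,0,.01])-[140,130])*4)
E
```

```text
[0.4415 0.2874 0.1492] [[-0.0011  0.986   0.1667]
 [-0.0012  0.1667 -0.986 ]
 [-1.     -0.0012  0.001 ]]
0.13 [[483.5603 370.3177]] [[481.4126 379.3673]]
0.132 [[484.983  372.2506]] [[482.8235 381.2962]]
0.134 [[486.4085 374.1874]] [[484.2372 383.229 ]]
0.025 -0.005 [250.8806 218.0416 313.3882 218.0485] 62.507618249055696
0.025 -0.0014 [250.1443 220.8138 314.1626 220.8195] 64.01829810359169
0.025 0.003 [249.1948 224.3894 315.161  224.3935] 65.96624772634169
0.05 -0.005 [249.3679 158.0377 315.0065 158.075 ] 65.63859937689185
0.05 -0.0014 [248.5519 159.4224 315.8651 159.46  ] 67.3131922311378
0.05 0.003 [247.4963 161.214  316.9758 161.252 ] 69.47948033644212
0.08 -0.005 [247.4926  78.1564 317.0236  78.2384] 69.53099178625968
0.08 -0.0014 [246.5753  77.4598 317.9898  77.5445] 71.41453064475138
0.08 0.003 [245.3844  76.5556 319.2443  76.644 ] 73.85983899400304
0.13 [[186.1247 167.4966]] [[188.4921 169.8073]]
0.132 [[185.762  164.6518]] [[188.1316 166.9811]]
0.134 [[185.3993 161.8077]] [[187.771  164.1556]]
```

View pics/t2.png

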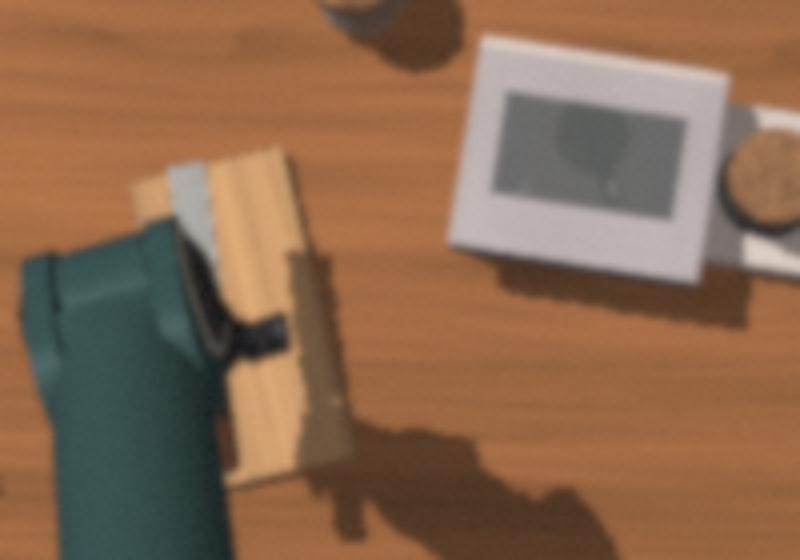

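```bash
python3 - <<'E'
from h import *
Y=.03
arm.move_ptp(S(-.100-.132,Y,.13),R(SY,1))
arm.move_l(S(-.100-.132,Y,.0818),feed=.1)
s=arm.read_state(); print(s["time"],s["ee_pos"],s["joint_positions"],s["ft_force"])
im=capture("wrist"); cv2.imwrite("pics/w3.png",im[:,:,::-1])
im=capture("top"); cv2.imwrite("pics/t3.png",cv2.resize(im[130:270,200:340],None,fx=4,fy=4)[:,:,::-1])
im=capture("scene"); cv2.imwrite("pics/s3.png",cv2.resize(im[130:290,200:360],None,fx=4,fy=4)[:,:,::-1])
e=s["ee_pos"];k=s["ee_rot"][:2,1]
t=np.r_[e[:2]+k*.132,e[2]-.0014]
n=np.array([-k[1],k[0],0])
print("tip L/R wrist",proj("wrist",np.array([t+.013*n,t-.013*n]),s).ravel(),"top",(proj("top",t)-[200,130])*4)
P=np.array([S(-.079,.09,.085),S(-.079,-.09,.085),S(-.081,.09,.074),S(-.081,-.09,.074)])
print(proj("wrist",P,s))
E
```

```text
6.35 [0.3711 0.0926 0.0819] [-52.7581  20.4316  39.1388 136.0883 -25.8062  30.3301 -90.4371] [-1.3261 -0.2208  0.549 ]
tip L/R wrist [242.204  -85.214  320.4742 -85.0656] top [[284.3047 284.6111]]
[[  92.6808 -159.0055]
 [ 642.1103 -137.9419]
 [ 108.7385 -131.2393]
 [ 615.1038 -115.355 ]]
```

View pics/w3.png

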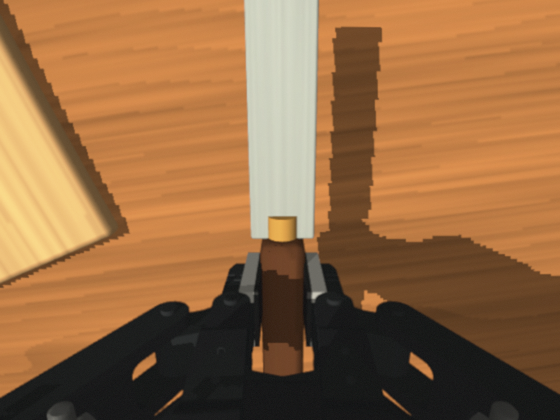

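View pics/t3.png

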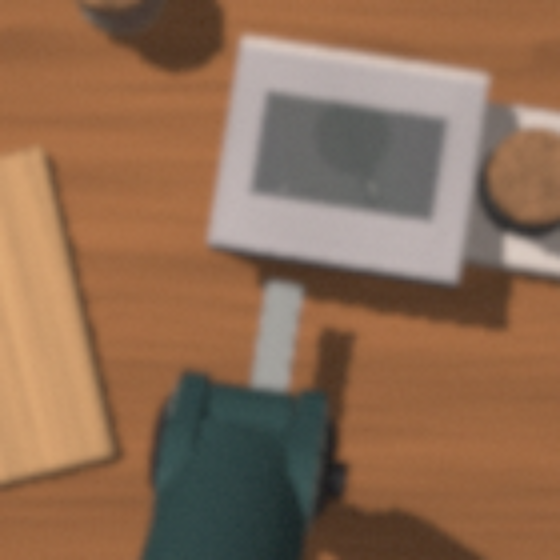

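View pics/s3.png

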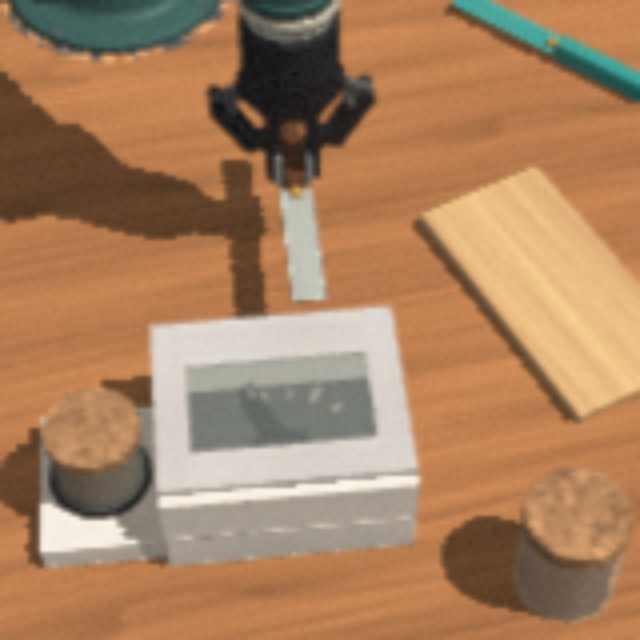

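The blade tip sits square to the lip, about 21 mm short of it in the top view (tip at (285,283), lip edge at row ~253). Next I insert it while watching the force.

```bash
python3 - <<'E'
from h import *
Y=.03
for tip in (-.085,-.078,-.074,-.070,-.067):
    arm.move_l(S(tip-.132,Y,.0815),feed=.06)
    s=arm.read_state(); print(tip,s["time"],s["ee_pos"],s["ft_force"])
    if np.hypot(*(s["ft_force"][:2]))>8: print("contact"); break
im=capture("wrist"); cv2.imwrite("pics/w4.png",im[:,:,::-1])
im=capture("top"); cv2.imwrite("pics/t4.png",cv2.resize(im[130:270,200:340],None,fx=4,fy=4)[:,:,::-1])
E
```

```text
-0.085 6.9 [0.3858 0.0901 0.0816] [ 0.2385 -0.1625 -0.6397]
-0.078 7.1667 [0.3926 0.0893 0.0815] [-0.3497  0.008  -0.5348]
-0.074 7.4167 [0.3964 0.0888 0.0815] [ 0.3866  0.983  -0.8353]
-0.07 7.6667 [0.4004 0.0883 0.0815] [-0.5211  0.1379 -0.639 ]
-0.067 7.9167 [0.4033 0.0879 0.0815] [ 0.1067  1.2187 -0.9939]
```

View pics/t4.png

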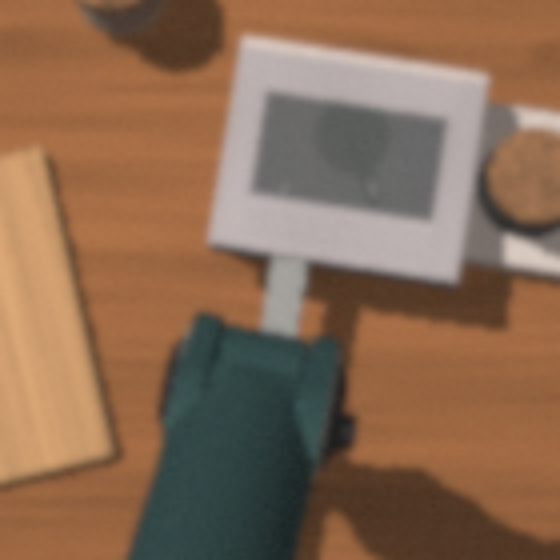

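View pics/w4.png

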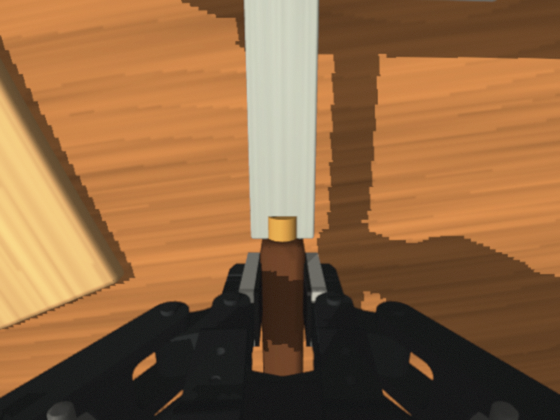

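```bash
python3 - <<'E'
from h import *
Y=.03
for a in (0.05,.12,.19,.26,.32,.38,.43):
    arm.move_l(S(-.067+.146*(1-np.cos(a))-.132,Y,.085+.146*np.sin(a)),feed=.05)
    s=arm.read_state(); print(a,s["time"],s["ee_pos"],s["ft_force"])
    if a==.12: arm.wait(.1)
im=capture("wrist"); cv2.imwrite("pics/w5.png",im[:,:,::-1])
im=capture("top"); cv2.imwrite("pics/t5.png",cv2.resize(im[130:270,200:340],None,fx=4,fy=4)[:,:,::-1])
E
```

```text
0.05 8.3833 [0.4034 0.088  0.0926] [ 0.694   0.7561 -2.0846]
0.12 8.7417 [0.4045 0.0879 0.1029] [0.083  0.2275 0.0034]
0.19 9.2 [0.4061 0.0877 0.1129] [ 0.1341 -0.1135 -1.7412]
0.26 9.5583 [0.4084 0.0874 0.1229] [ 0.1885  0.2682 -0.4392]
0.32 9.8833 [0.4108 0.087  0.1313] [-0.5561 -0.186  -0.8976]
0.38 10.2083 [0.4138 0.0866 0.1395] [-1.2932  0.4501 -0.6406]
0.43 10.5083 [0.4166 0.0862 0.1461] [ 0.2733  0.6628 -1.9979]
```

View pics/t5.png

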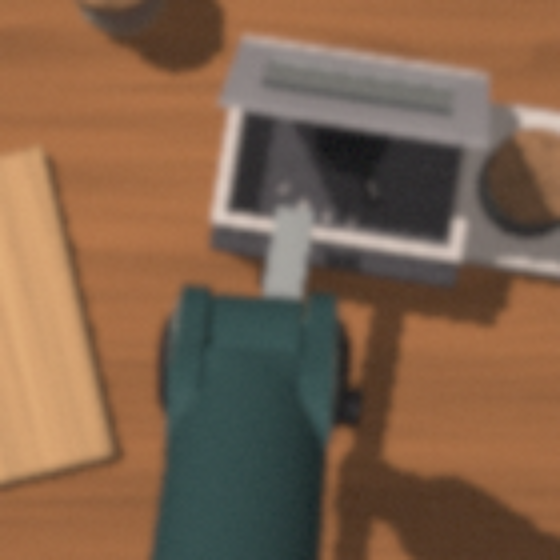

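The cover is springing open, already past halfway. I'll wait a moment, back off and return the knife to the board.

```bash
python3 - <<'E'
from h import *
arm.wait(1.5)
arm.move_l(S(-.10-.132,.03,.15),feed=.15)
im=capture("top"); cv2.imwrite("pics/t6.png",cv2.resize(im[100:240,160:340],None,fx=4,fy=4)[:,:,::-1])
G=np.array([.42,.2839])+np.array([.003,0])
arm.move_ptp(np.r_[G+kx*GO,.12],R(KY,1))
arm.move_l(np.r_[G+kx*GO,.04],feed=.12)
arm.move_l(np.r_[G+kx*GO,.0275],feed=.03)
s=arm.read_state(); print(s["time"],s["ee_pos"],s["ft_force"])
im=capture("wrist"); cv2.imwrite("pics/w6.png",im[:,:,::-1])
E
```

```text
14.85 [0.4445 0.2877 0.0274] [-0.5232  0.5731  0.4041]
```

View pics/t6.png

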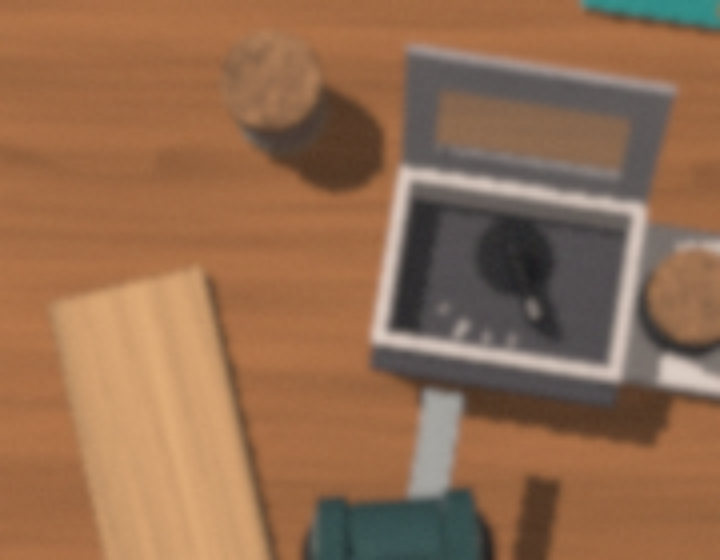

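View pics/w6.png

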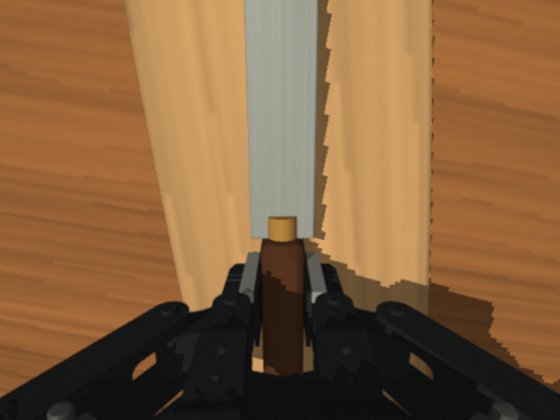

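The cover stands fully open and the knife is back over the board. Next I release it, retreat and look at the dial.

```bash
python3 - <<'E'
from h import *
claw.grip(1.0)
s=arm.read_state(); print(s["time"],s["ee_pos"],s["ft_force"],s["grip_width"])
arm.move_l(np.r_[s["ee_pos"][:2],.15],feed=.15)
arm.wait(.3)
im=capture("wrist"); cv2.imwrite("pics/w7.png",im[:,:,::-1])
claw.grip(0.0)
# above the dial, in front, look
th=-.45
arm.move_ptp(S(-.06,-.03,.24),R(SY,1)); arm.wait(.2)
s=arm.read_state(); print(s["time"],s["ee_pos"],s["joint_positions"])
im=capture("wrist"); cv2.imwrite("pics/w8.png",im[:,:,::-1])
im=capture("scene"); cv2.imwrite("pics/s8.png",cv2.resize(im[130:290,200:360],None,fx=4,fy=4)[:,:,::-1])
P=np.array([S(.02,0,.078),S(.02-.055*np.cos(.45),-.055*np.sin(.45),.078),S(-.057,.082,.085),S(-.057,-.082,.085)])
print(proj("wrist",P,s))
E
```

```text
15.575 [0.4447 0.2876 0.0275] [ 0.227  -0.4134 -0.3399] 0.9992111857614766
19.025 [0.5326 0.0114 0.2395] [-46.7122  20.233   52.0502 110.742  -18.7521  57.968  -83.7554]
[[246.274   91.4906]
 [276.1187 153.2188]
 [150.8912 186.7593]
 [344.9144 187.2891]]
```

View pics/w7.png

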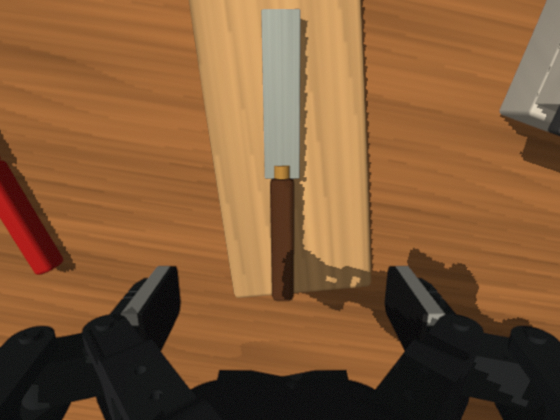

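View pics/w8.png

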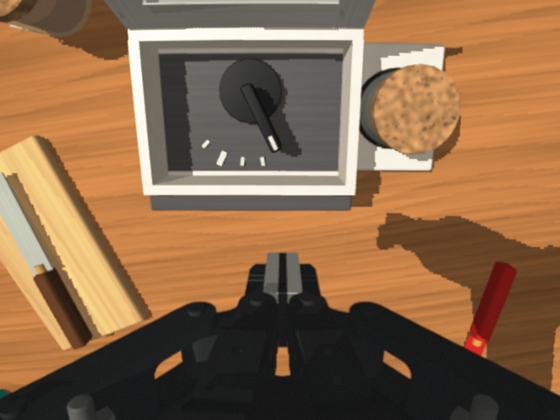

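View pics/s8.png

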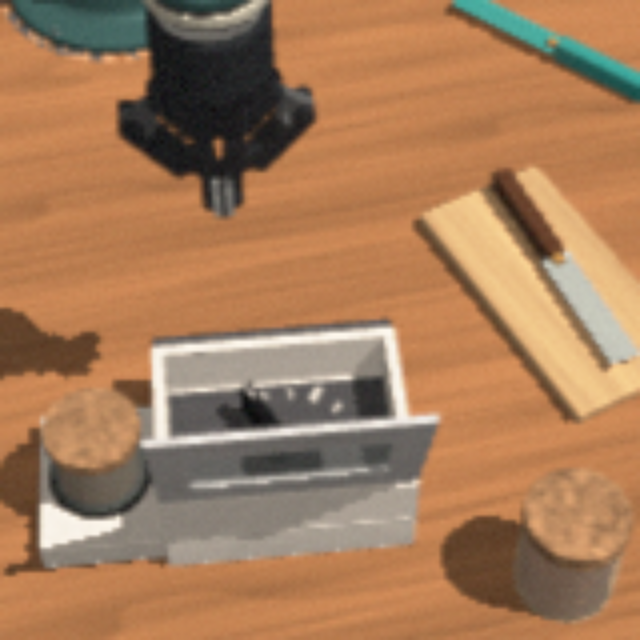

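The knife lies released on the board and the cover is open. The dial bar's end is at (276,150) in the wrist view, as predicted, and the longest mark is at (221,158). Next I lower the closed fingers into the bay to the right of the bar.

```bash
cat >> h.py <<'E'
def D(th,off,rad=.042,z=.062):
    r=np.array([-np.cos(th),np.sin(th)]); t=np.array([np.sin(th),np.cos(th)])
    c=np.array([.02,0])+rad*r-off*t
    return S(*c,z),R(SY+90-np.degrees(th),1)
E
python3 - <<'E'
from h import *
p,o=D(-.45,.026,z=.17); arm.move_ptp(p,o)
s=arm.read_state(); print(s["time"],s["joint_positions"])
p,o=D(-.45,.026); arm.move_l(p,feed=.1)
s=arm.read_state(); print(s["time"],s["ee_pos"],s["ft_force"])
im=capture("wrist"); cv2.imwrite("pics/w9.png",im[:,:,::-1])
im=capture("top"); cv2.imwrite("pics/t9.png",cv2.resize(im[100:240,160:340],None,fx=4,fy=4)[:,:,::-1])
E
```

```text
20.8 [-19.186   25.7641  21.6018 105.9138 -11.9584  50.5358  26.1597]
22.0333 [ 0.5848 -0.009   0.0627] [-0.0913  0.899   0.4571]
```

View pics/w9.png

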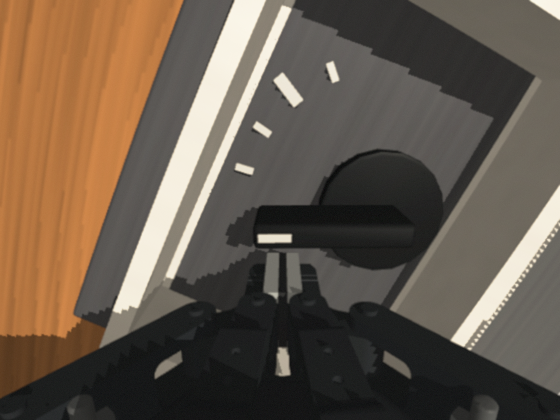

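View pics/t9.png

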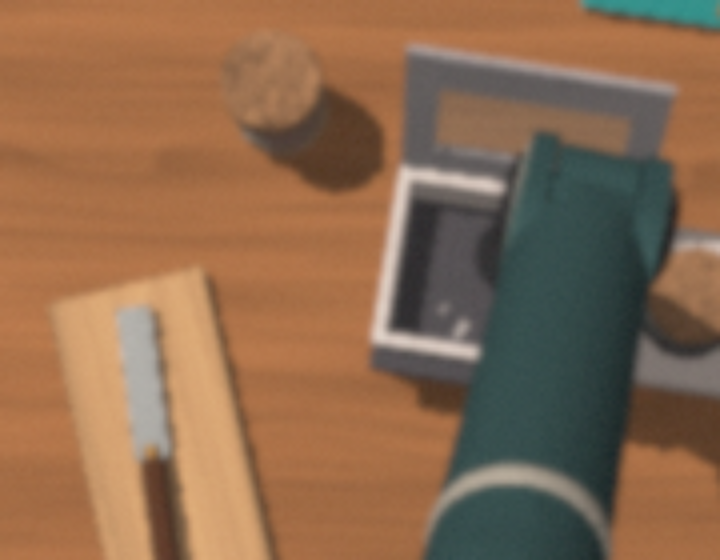

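```bash
python3 - <<'E'
from h import *
p,o=D(-.45,.018); arm.move_l(p,o,feed=.05)
for th in np.arange(-.45,.26,.1):
    p,o=D(th,.016); arm.move_l(p,o,feed=.04)
    s=arm.read_state(); print(round(th+.45,2),s["time"],s["ee_pos"]-p,s["ft_force"])
im=capture("wrist"); cv2.imwrite("pics/w10.png",im[:,:,::-1])
E
```

```text
0.0 22.6917 [ 0.0003 -0.0008  0.0002] [ 0.1611 -2.1363  0.5876]
0.1 22.95 [ 0.0003 -0.0006  0.0001] [ 1.1764 -4.8611  0.9631]
0.2 23.2083 [-0.0002  0.0006 -0.0001] [ 1.691  -0.8283  0.4674]
0.3 23.4667 [-0.0001 -0.0003 -0.0001] [-0.6429 -2.643  -0.474 ]
0.4 23.725 [-0.     -0.0007 -0.0001] [-0.0557 -3.8851 -0.9411]
0.5 23.9833 [-0.0001  0.0004 -0.0001] [ 0.6217 -1.2764 -0.9292]
0.6 24.2417 [-0.0001  0.0001 -0.0001] [ 0.6219 -2.6661  0.1208]
0.7 24.5 [-0.0004 -0.0007 -0.0001] [-1.9099 -3.8785  0.4537]
```

View pics/w10.png

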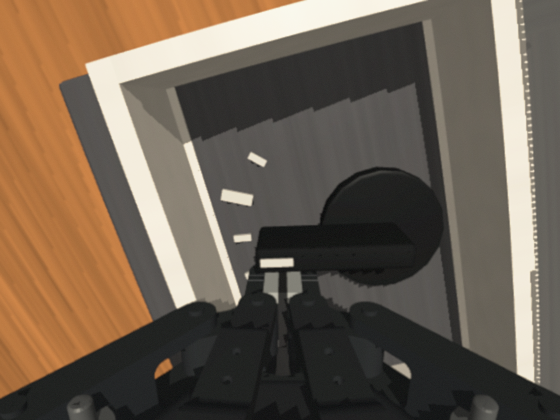

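```bash
python3 - <<'E'
from h import *
s=arm.read_state()
im=cv2.imread("pics/w10.png"); cv2.imwrite("pics/w10c.png",cv2.resize(im[140:320,200:460],None,fx=3,fy=3,interpolation=cv2.INTER_CUBIC))
def ang(px,z):
    q=at_z("wrist",px,z,s)[:2]-SO; x,y=q@ex-.02,q@ey
    return np.hypot(x,y), np.arctan2(y,-x)+.45
for n,px,z in [("lineO",(260,263),.078),("lineI",(294,262.5),.078),("m2?",(242,238),.04),("m3 out",(222,197),.04),("m3 in",(252,201),.04),("m4",(257,159),.04)]: print(n,ang(px,z))
# predictions for dial angles
for d in (.6,.7,.8):
    a=d-.45; print(d,[proj("wrist",S(.02-r*np.cos(a),r*np.sin(a),.078),s).ravel() for r in (.04,.055)])
E
```

```text
lineO (np.float64(0.05138444931428717), np.float64(0.665229465298548))
lineI (np.float64(0.038900714442648886), np.float64(0.6610028129264522))
m2? (np.float64(0.06270121145612058), np.float64(0.5885799527491505))
m3 out (np.float64(0.07214703662630897), np.float64(0.8829757276899098))
m3 in (np.float64(0.05829720132806773), np.float64(0.8948822259234375))
m4 (np.float64(0.06262926143614117), np.float64(1.2119490005278706))
0.6 [array([291.3836, 268.6079]), array([251.0436, 272.0594])]
0.7 [array([290.9749, 258.7041]), array([249.967 , 258.4892])]
0.8 [array([291.6608, 248.6164]), array([250.388 , 244.5714])]
```

View pics/w10c.png

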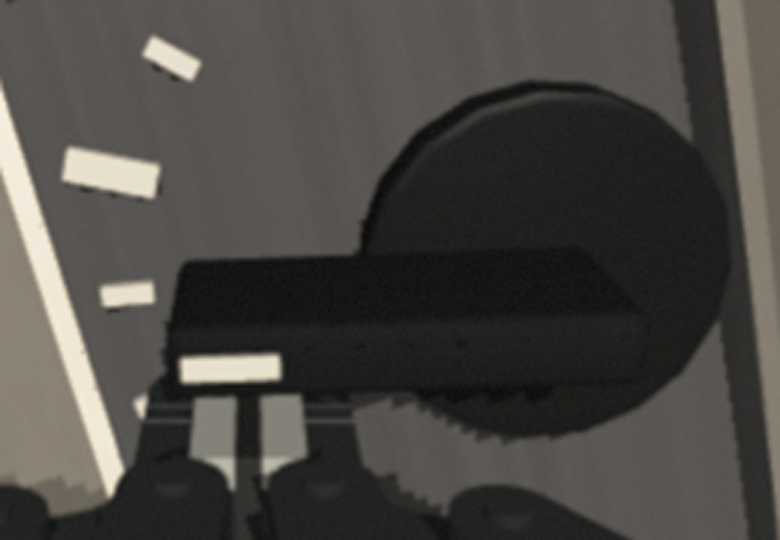

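The marks' measured angles come out right (0.59, 0.89 and 1.21 rad). The dial itself reads about 0.67 rad against a commanded 0.70, so I'll carry on to about 0.93 commanded.

```bash
python3 - <<'E'
from h import *
for d in (.78,.86,.93):
    p,o=D(d-.45,.016); arm.move_l(p,o,feed=.03)
    s=arm.read_state(); print(d,s["time"],s["ee_pos"]-p,s["ft_force"])
arm.wait(.5)
s=arm.read_state(); im=capture("wrist"); print(s["ft_force"])
cv2.imwrite("pics/w11.png",im[:,:,::-1]);cv2.imwrite("pics/w11c.png",cv2.resize(im[140:320,200:460],None,fx=3,fy=3,interpolation=cv2.INTER_CUBIC)[:,:,::-1])
im=capture("top"); cv2.imwrite("pics/t11.png",cv2.resize(im[100:240,160:340],None,fx=4,fy=4)[:,:,::-1])
E
```

```text
0.78 24.8167 [-0.0003 -0.     -0.0001] [-1.817  -3.7295  0.0148]
0.86 25.0833 [-0.0001  0.0007 -0.0001] [-2.2365 -1.8561 -1.0875]
0.93 25.3417 [-0.0004  0.0001 -0.0001] [-4.1563 -2.7794  0.8556]
[-4.4845 -2.3026  1.3104]
```

View pics/w11c.png

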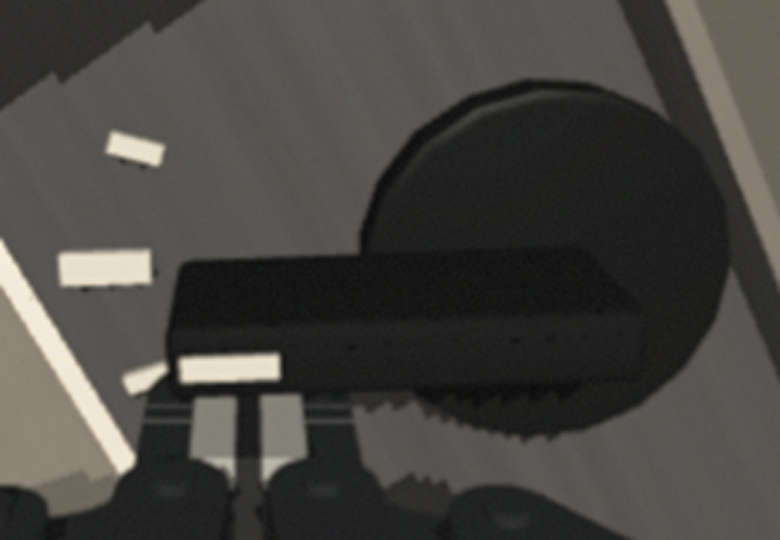

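View pics/t11.png

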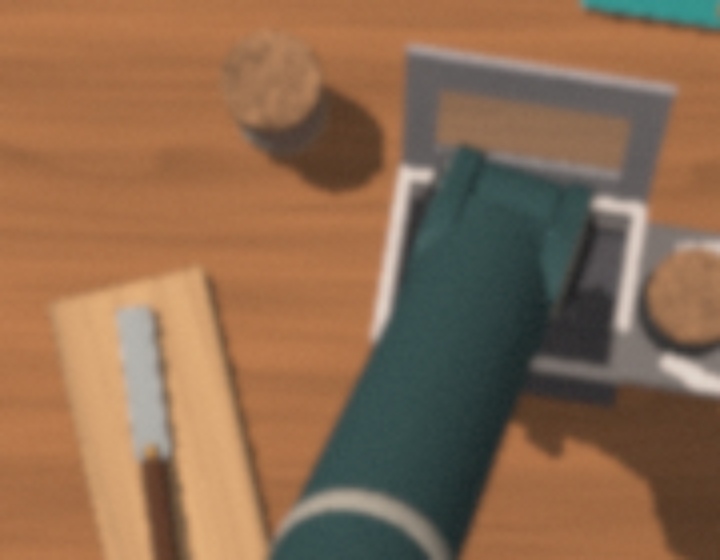

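```bash
python3 - <<'E'
from h import *
s=arm.read_state()
def ang(px,z):
    q=at_z("wrist",px,z,s)[:2]-SO; x,y=q@ex-.02,q@ey
    return np.hypot(x,y), np.arctan2(y,-x)+.45
for n,px,z in [("lineO",(260,263),.078),("lineI",(293,262.3),.078),("m3",(235,229),.04),("m4",(245,189),.04),("m2",(249,266),.04)]: print(n,ang(px,z))
# axis independent: line direction
a=at_z("wrist",(260,263),.078,s)[:2];b=at_z("wrist",(293,262.3),.078,s)[:2];d=a-b;print(np.arctan2(d@ey,-(d@ex))+.45)
print(s["time"],s["dq"],s["ft_force"])
E
```

```text
lineO (np.float64(0.051415931396546995), np.float64(0.9026021575634924))
lineI (np.float64(0.03929715951485373), np.float64(0.9019811635154773))
m3 (np.float64(0.06555971228572703), np.float64(0.8995010885766848))
m4 (np.float64(0.06270837520759934), np.float64(1.2106995287245939))
m2 (np.float64(0.0630763468843949), np.float64(0.5881211596609864))
0.9046158312748478
25.9417 [-0.0492  0.0083 -0.0127  0.0793  0.038  -0.0735 -0.004 ] [-5.3132 -1.8162  0.9771]
```

```bash
python3 - <<'E'
from h import *
arm.wait(.3)
print(arm.read_state()["ft_force"]); arm.hand_in()
E
```

```text
[-5.0945 -2.2919  0.6202]
the job is handed in; nothing more can be done
```

I pried the cover open with the palette knife, put the knife back on the board, and handed in while holding the dial at the third mark. The hand-in gives no verdict, so these are my own last checks:

- **Cover:** it sprang open when I lifted the lip with the blade, and still stood fully open in the last top view.
- **Knife:** it lies released within the board's outline. I last saw it there in the top view just before hand-in.
- **Dial:** it reads about 0.90 rad from the wrist camera, and the third mark measures 0.90 rad in the same picture. The fingers press it with about 5.5 N, and the arm is still.
- **Jars and bowl:** the arm never went near them. The last picture shows only the squat jar, where it was. I didn't take a final picture of the slim jar or the bowl.

None of these checks failed or disagreed. It took about 26 s of the 69 s allowed.

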